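# Let the ball out of the solids dispenser

## Task

With the fingertips, push the catch tray all the way across until it stops in front of the lane that holds the ball, then press that lane's lever pad fully down so that its gate lifts, keep it down until the ball has rolled out into the tray, and let the lever come back up. Grasp nothing, do not touch the ball or the cylinder, keep the cylinder behind its gate, and leave the other things on the table where they are.

Things in the scene. Friction and masses are not known exactly. Their poses are not given: they have to be found in the camera images.
- dispenser: white two-lane dispenser on a plywood base 345 x 200 mm, fixed. Origin on the table; x points downhill along the lanes (base from x -140 to +205 mm), y across, z up. Lanes centred at y +45 and -45 mm, 46 mm wide, x -50 to +90 mm (open low end 50 mm above the table, slope 12 degrees). Lever posts 118 mm high at x -30, y +-87 mm. One lane holds the ball, the other the cylinder: which varies.
- lever_a_pad (a point): centre of the top of the finger pad (36 x 34 mm, aluminium) of the rocking lever serving the lane at dispenser y +45 mm; at dispenser x -125, y +74 mm, 117 mm above the table. The pad is the lever's uphill end; the other end, 175 mm downhill, carries the gate plate closing the lane. Axes as the dispenser's; the point moves with the lever.
- lever_a (a joint): tilt of that lever about its pivot, 95 mm downhill of the pad and 112 mm above the table: 0 = gate shut, 0.45 rad = pad fully down (41 mm lower), gate fully up. The solid passes the gate only above about 0.33 rad. Spring return: about 2 N on the pad starts it, about 3.5 N holds it fully down.
- lever_b_pad (a point): same for the identical lever of the lane at dispenser y = -45 mm; pad at dispenser x = -125, y = -74 mm
- lever_b (a joint): tilt of the other lever, same meaning and stiffness as lever_a
- tray (a joint): position of the grey catch tray on rails below the lanes' open low ends: 0 = at its stop in front of the lane at dispenser y -45 mm, 0.090 m = at its stop in front of the lane at y +45 mm; starts about half-way. Slides stiffly (about 2 N) and stays where it is left.
- tray_tab (a point): centre of the top end of the tray's upright push tab, 73 mm above the table; the tab is 22 mm (dispenser x) x 10 mm (dispenser y), stands outside the tray's far wall (away from the lanes) and reaches down to 13 mm above the table. Moves with the tray along dispenser y.
- tray_floor (a point): centre of the tray's inner floor, 13 mm above the table; axes as the dispenser's. Inside 104 mm (x) x 76 mm (y); side walls 30 mm high, far wall 46 mm.
- ball_center (a point): centre of the wooden ball, 38 mm across, resting on its lane just uphill of the shut gate
- cylinder_center (a point): centre of the wooden cylinder, 38 mm across and 38 mm long, lying across the other lane just uphill of its shut gate
- eraser: loose eraser 50 x 22 x 14 mm, bystander; origin under its centre
- cone: loose wooden cone 40 mm across, 45 mm high, bystander; origin under its centre
- block: loose wooden cube 36 mm, bystander; origin under its centre
- sharpener: loose steel pencil sharpener 26 x 16 x 12 mm, bystander; origin under its centre
- gluestick: standing glue stick 28 mm across, 83 mm high, bystander; origin under its centre
- pencup: white ceramic pen cup 76 mm across, 95 mm high, bystander; origin under its centre
- ball: the same ball (its frame turns as it rolls: use ball_center)
- cylinder: the same cylinder; origin on its curved side, under the centre at the start
There are look-alikes about, which are no part of the job. What is shaped like the cylinder but green or pink is not meant.

How it is judged (in metres and radians):
On the way, in this order (a step that is already met when the one before it is completed fails the run):
1. the tray stands in front of the ball's lane, with the ball still behind its gate (y of ball_center in the frame of tray_floor between -0.015 and 0.015 m and distance of ball_center from where it was at the start of the episode below 0.015 m), for 0.2 s.
2. a lever is pressed down and its gate is up (value of joint any of lever_a, lever_b above 0.32 rad), for 0.1 s.
3. the ball is in the tray (x of ball_center in the frame of tray_floor between -0.054 and 0.054 m and y of ball_center in the frame of tray_floor between -0.04 and 0.04 m and z of ball_center in the frame of tray_floor below 0.03 m), for 0.2 s.
At the end, for the whole second after the job is handed in: The ball lies on the tray's floor, the tray is within 15 mm of its stop in front of the lane that held the ball, both levers are back up (gates shut, within 0.06 rad), and the cylinder is still behind its gate, within 25 mm of where it was (all of step 3 and z of ball_center in the frame of tray_floor above 0.005 m and linear speed of ball below 0.15 m/s and (value of joint tray below 0.015 m or value of joint tray above 0.075 m) and not (y of cylinder_center in the frame of tray_floor between -0.06 and 0.06 m) and distance of cylinder_center from where it was at the start of the episode below 0.025 m and value of joint each of lever_a, lever_b below 0.06 rad); the robot touches nothing.
It fails at once if the cylinder is let out or moved more than 25 mm (not (distance of cylinder_center from where it was at the start of the episode below 0.025 m)).
It fails at once if the ball or the cylinder is touched by the robot (contact force between any of the fingers, the arm and ball above 0.3 N or contact force between any of the fingers, the arm and cylinder above 0.3 N).
It fails at once if the ball is lifted (height (world z) of ball_center above 0.115 m).
It fails at once if a bystander is moved more than 20 mm (distance of any of eraser, cone, block, sharpener, gluestick, pencup from where it was at the start of the episode above 0.02 m).
It also fails if it takes over 48 s, if anything falls off the work surface, if the arm or the gripper's body presses on something with over 40 N, if the wrist force passes 120 N, or if a joint passes its speed limit or range.

## Robot

A 6-joint arm with a two-finger parallel gripper is mounted at the origin on the work surface. World frame = base frame: x ahead of the robot, y to its left, z up, the work surface at z = 0. Lengths are in mm, angles in rad, forces in N, time in s.
With the tool pointing down it reaches from about 300 to 775 mm from the base axis. Payload 14.6 kg.
Tool frame: the origin (TCP) lies midway between the tips of the shut fingers; the grasp point (between the pads) lies 19 mm behind it; x points along the fingers, z is the direction in which the jaws open and shut, and the axes are right-handed (so a half turn about x gives the same grasp; the last joint's range is limited). The gripper opens to 94 mm and grips with 3 to 60 N. Pads are 16 mm wide; open, the fingers measure 119 mm over their backs; the gripper's body (75 mm by 177 mm) begins 78 mm behind the grasp point.
Start: joints at [1.147, 0.3, 1.521, -0, 1.321, -0.067], TCP at [192.099, 515.351, 205.446] pointing down, gripper open.
Joint ranges: [-3.03, 3.03], [-0.79, 2.21], [0.23, 2.52], [-1.04, 4.18], [0, 3.07], [-2.55, 2.55]. Speed limits (rad/s): [2.22, 2.22, 2.57, 3.14, 3.14, 3.14].

## Interface

Orientations are given as [roll, pitch, yaw] about the fixed x, y, z axes, in that order (R = Rz(yaw) Ry(pitch) Rx(roll)).
In Python, from cell import * gives the robot as it stands.
- The arm moves only by the tool play_rows, never from a script. Its argument "motion" is one flat list of numbers, 7 for each row, row after row: the turn, a rotation vector about the tool's x, y, z in rad, then the shift along the tool's x, y, z in m, then the closure, from -1 (fully open) to 1 (shut), so that 0 is half open. In form: [rx, ry, rz, x, y, z, fingers, rx, ry, rz, x, y, z, fingers, ...]. A call has 1 to 20 rows; each row shifts and turns the pose as measured when the row begins, along the tool's axes as they then stand; what a row does not reach is not made up. A row lasts 1/10 s, in which the tool goes at most 50 mm and 8.59 degrees, less where a joint would pass 70% of its speed; a pose out of reach is approached as far as the arm can. A call with a gripper value outside its range is refused whole. The fingers move at their own pace and stop on an object; "newtons" is the grip in N (left out, the last holds). Time passes only in rows, so rows that do not move let the fingers close. It gives the time, the measured TCP pose, the force and the opening at its end, in the units of the state.
- read_state(): the state, without advancing time (a new reading comes with each control period).
- camera(name): name is "scene" or "top"; returns (picture, depth): 480x640x3 uint8, blue, green, red; 480x640 float32, mm along the optical axis (not along the pixel's ray), 0 where there is no reading.
- camera_params(name): a dict with "fx", "fy", "cx", "cy" (pixels), "k1" (the pictures are not rectified: a ray, as slopes to the right and down, at radius r is drawn at 1 + k1 r^2 times it, then the intrinsics apply), "T" (4x4, takes a point from camera to world coordinates). Camera axes: x right, y down, z forward; pixel columns grow to the right and rows downward; lengths in mm; the calibration is good to about 2 mm. A picture is of the moment at which its call begins. camera_params takes no time and is no camera call.
- sign_off(): hands the job in, once; it reports no verdict.
Trained networks look in the newest picture that a camera, given by its name, has taken for a name from the list of things; names that differ only in an ending like _2 or _b are one class to them, and where a whole thing is asked for, a point or a joint stands for the part that bears it (a point fixed in the world has none). Each returns a list of dicts, best first, with "conf" (0 to 1); they miss things now and then, are a little off and sometimes report something else, mostly with a low value. They report only what shows in the picture. A call takes as long as a camera call. They do not tell look-alikes from the thing itself.
- masks_of(camera, name): "region" (480x640 bool, what is visible of it).
- place_of(camera, name): "at" ([x, y, z] in mm, in the coordinates of the camera as it stood for that picture, good to about 4 mm: a listed point, or the origin of a listed thing).
The state is a dict: "clock": time; "joints": joint angles; "qd": joint speeds; "effort": joint torques, N m; "eef_pos": TCP position; "eef_rot": TCP orientation; "wrist_force": force on the tool from outside, world axes, zero at the start; "moment": the same for the moment, N m; "finger_gap": finger opening in mm.
Only numpy, scipy, OpenCV 4.12 (cv2) and the standard library are available. Lean on these libraries where they do the work, as an engineer would, in place of code of your own. Each camera call takes 0.05 s, during which the arm holds its last target.

## Working session

There is one attempt and no reset: what is moved stays moved. The work goes in short steps, Python scripts to look and compute and a tool call to move; the robot and the scene stay as the last step left them, time stands still between calls to the robot, and variables do not carry over. Pictures are saved under pics/ and viewed, and the job is handed in when it is done.

Besides the shell and the picture viewer there is one more tool, called after "Emit:" as name(argument=value, ...) on one line, values as JSON. play_rows: Moves the arm, as the interface text tells. Its arguments: {"type":"object","properties":{"motion":{"type":"array","items":{"type":"number"}},"newtons":{"type":"number"}},"required":["motion"]}

```bash
mkdir -p pics; python3 - <<'E'
from cell import *
import cv2,numpy as np
for n in ["scene","top"]:
    p,d=camera(n); cv2.imwrite(f"pics/{n}0.png",p); np.save(f"pics/{n}0.npy",d)
    c=camera_params(n); print(n,{k:(np.round(v,3).tolist()) for k,v in c.items()})
print(read_state())
E
```

```text
scene {'fx': 477.061, 'fy': 477.061, 'cx': 322.553, 'cy': 245.517, 'k1': -0.067, 'T': [[0.545, 0.559, -0.625, 1098.261], [0.839, -0.372, 0.398, -286.983], [-0.01, -0.741, -0.672, 661.248], [0.0, 0.0, 0.0, 1.0]]}
top {'fx': 470.336, 'fy': 470.336, 'cx': 312.189, 'cy': 239.673, 'k1': 0.014, 'T': [[-0.017, -0.984, 0.177, 424.016], [-1.0, 0.017, -0.002, 36.001], [-0.001, -0.177, -0.984, 854.415], [0.0, 0.0, 0.0, 1.0]]}
{'clock': 0.1, 'joints': array([ 1.14740914e+00,  3.00399522e-01,  1.52149439e+00, -1.22055861e-05,
        1.32067653e+00, -6.65892860e-02]), 'qd': array([-0.00060021, -0.00038143, -0.00204935,  0.00125773, -0.00081557,
       -0.00016328]), 'effort': array([ 7.30232823e-04, -5.32642114e+01, -3.53283763e+01,  7.09270779e-02,
        2.34931230e-02, -8.87187275e-05]), 'eef_pos': array([192.0114598 , 515.16043977, 204.96226032]), 'eef_rot': array([ 3.08709424,  1.56981847, -1.98208961]), 'wrist_force': array([-0.31597695, -0.45136742,  0.07240748]), 'moment': array([ 0.03550915, -0.01335436,  0.01298426]), 'finger_gap': 94.02692850630366}
```

View pics/scene0.png

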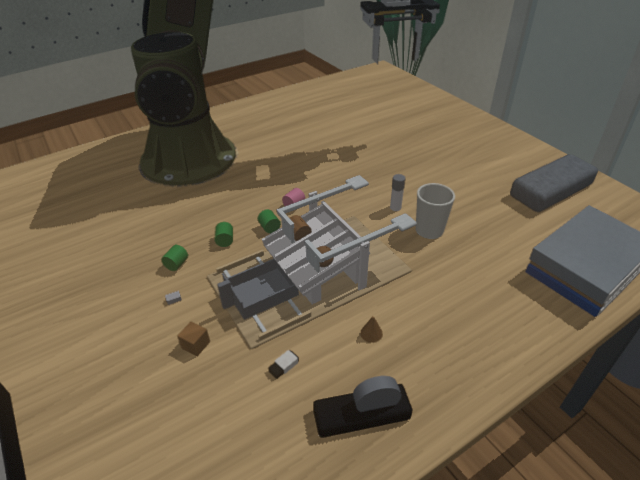

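View pics/top0.png

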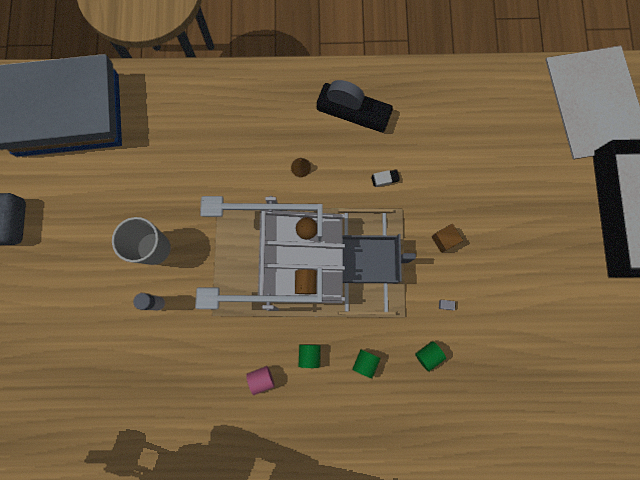

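Top view: the ball appears at (306,228) in the upper lane, the cylinder at (306,281) in the lower lane, the tray tab at about (408,257), and the pads at (211,206) and (207,298). I'll measure these next.

```bash
cat > h.py <<'E'
from cell import *
import cv2,numpy as np
def w(cam,p):
    T=np.array(camera_params(cam)["T"]); return (T@np.r_[p,1])[:3]
E
python3 - <<'E'
from h import *
for n in ["top","scene"]:
    camera(n)
    for t in ["dispenser","lever_a_pad","lever_b_pad","tray_tab","tray_floor","ball_center","cylinder_center","pencup","gluestick","block","sharpener","cone","eraser"]:
        try: print(n,t,[(np.round(w(n,r["at"]),1).tolist(),round(float(r["conf"]),2)) for r in place_of(n,t)[:4]])
        except Exception as e: print(t,e)
p=cv2.imread("pics/top0.png"); cv2.imwrite("pics/crop1.png",cv2.resize(p[180:330,180:430],(750,450),interpolation=cv2.INTER_CUBIC))
print(read_state()["clock"])
E
```

```text
top dispenser [([537.9, 73.3, 0.3], 0.69), ([466.2, 199.1, 118.1], 0.67)]
top lever_a_pad [([617.8, 199.4, 122.4], 0.62)]
top lever_b_pad [([463.9, 198.4, 117.8], 0.7)]
top tray_tab [([536.1, -129.7, 76.1], 0.85)]
top tray_floor [([539.8, -64.8, 15.0], 0.89)]
top ball_center [([583.9, 45.5, 83.3], 0.68), ([463.3, 198.6, 117.6], 0.5), ([566.1, 327.0, -0.5], 0.31)]
top cylinder_center [([337.2, 130.2, 21.5], 0.8), ([364.8, -165.4, 21.1], 0.69), ([369.9, 49.7, 18.4], 0.6), ([355.5, -47.7, 17.5], 0.59)]
top pencup [([563.6, 326.4, 0.7], 0.55)]
top gluestick [([467.9, 321.3, -2.4], 0.93), ([454.8, -203.6, 3.0], 0.67), ([566.1, 328.9, 2.8], 0.47)]
top block [([720.0, 54.1, 1.6], 0.69), ([575.5, -205.1, 1.7], 0.57), ([580.5, 41.6, 84.0], 0.22)]
top sharpener [([455.3, -201.5, 4.3], 0.71)]
top cone [([718.0, 52.1, 1.7], 0.74), ([537.7, -130.8, 76.9], 0.21)]
top eraser [([685.5, -101.9, 5.1], 0.65), ([466.6, 318.7, -1.7], 0.49)]
scene dispenser [([539.1, 69.5, -4.4], 0.55)]
scene lever_a_pad [([615.1, 196.3, 114.5], 0.78)]
scene lever_b_pad [([463.6, 200.4, 117.3], 0.71), ([577.3, -212.3, 0.5], 0.2)]
scene tray_tab [([534.8, -130.0, 69.2], 0.74)]
scene tray_floor [([534.5, -64.6, 10.8], 0.72)]
scene ball_center [([581.3, 39.3, 84.3], 0.65)]
scene cylinder_center [([371.6, 39.9, 15.1], 0.94), ([359.8, -62.3, 14.4], 0.89), ([366.6, -169.1, 18.5], 0.73), ([331.6, 119.9, 20.4], 0.57)]
scene pencup [([565.7, 319.1, -1.7], 0.87)]
scene gluestick [([463.9, 312.0, 2.3], 0.93), ([466.9, 196.7, 115.5], 0.3)]
scene block [([574.6, -213.3, -0.3], 0.64)]
scene sharpener [([456.7, -205.4, 0.5], 0.63), ([616.1, 190.6, 117.6], 0.35)]
scene cone [([719.4, 53.1, 3.6], 0.7)]
scene eraser [([692.1, -111.0, -0.7], 0.55)]
1.5
```

View pics/crop1.png

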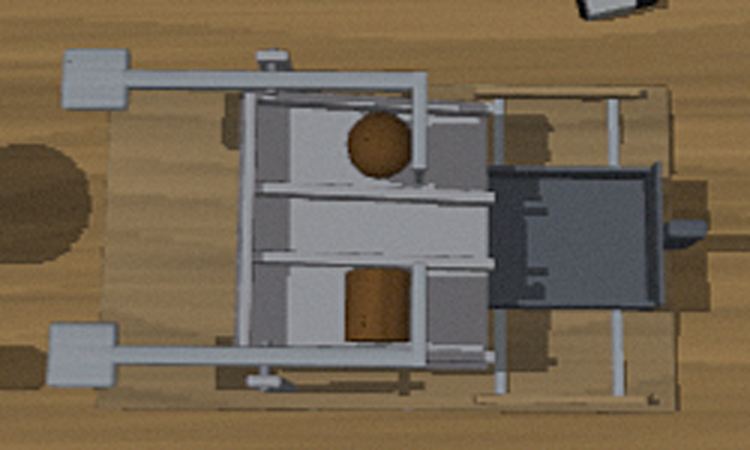

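```bash
cat >> h.py <<'E'
from scipy.spatial.transform import Rotation as Ro
def st(tgt=None):
    s=read_state(); R=Ro.from_euler("xyz",s["eef_rot"]); M=R.as_matrix()
    print("t",s["clock"],"pos",s["eef_pos"].round(1),"F",s["wrist_force"].round(2),"gap",round(s["finger_gap"],1)); print("tool axes cols\n",M.round(3))
    if tgt is not None:
        print("shift tool m",(M.T@(np.array(tgt)-s["eef_pos"])/1000).round(4))
    for nm,zz in (("jaw along +x",[1,0,0]),("jaw along +y",[0,1,0])):
        x=np.array([0,0,-1.]);z=np.array(zz,float)
        for sg in (1,-1):
            Z=sg*z;D=np.c_[x,np.cross(Z,x),Z]; print(nm,sg,"rotvec tool",Ro.from_matrix(M.T@D).as_rotvec().round(3))
E
python3 - <<'E'
from h import *
st([495,-134,180])
# dispenser plan-fit and tray wall in top depth
d=np.load("pics/top0.npy");c=camera_params("top");T=np.array(c["T"])
v,u=np.mgrid[0:480,0:640]
pts=cv2.undistortPoints(np.stack([u,v],-1).reshape(-1,1,2).astype(np.float64),np.array([[c["fx"],0,c["cx"]],[0,c["fy"],c["cy"]],[0,0,1]]),np.array([c["k1"],0,0,0,0.])).reshape(480,640,2)
P=np.dstack([pts[...,0]*d,pts[...,1]*d,d,np.ones_like(d)])@T.T
def ext(n,v0,v1,u0,u1,z0,z1):
    q=P[v0:v1,u0:u1].reshape(-1,4); q=q[(q[:,2]>z0)&(q[:,2]<z1)]; print(n,len(q),np.percentile(q[:,:3],[2,50,98],axis=0).round(1).tolist())
ext("padA",190,222,195,226,105,130); ext("padB",282,315,190,222,105,130)
ext("tab",245,270,402,420,60,80); ext("farwall",230,285,390,404,36,55)
ext("ball",210,245,290,325,90,112)
E
```

```text
t 1.5 pos [192.1 515.4 205.5] F [0.1  0.04 0.46] gap 94.3
tool axes cols
 [[ 0.    -0.937  0.349]
 [ 0.     0.349  0.937]
 [-1.    -0.     0.   ]]
shift tool m [ 0.0254 -0.5106 -0.5027]
jaw along +x 1 rotvec tool [ 1.214  0.    -0.   ]
jaw along +x -1 rotvec tool [-1.928  0.     0.   ]
jaw along +y 1 rotvec tool [-0.357  0.     0.   ]
jaw along +y -1 rotvec tool [ 2.785  0.    -0.   ]
padA 482 [[599.1, 176.1, 113.0], [614.7, 195.1, 117.3], [631.2, 213.0, 120.0]]
padB 521 [[451.9, 179.7, 113.7], [467.4, 198.5, 117.2], [484.4, 216.3, 120.0]]
tab 95 [[530.2, -137.6, 63.2], [534.3, -127.0, 72.5], [539.4, -116.7, 75.1]]
farwall 157 [[495.6, -120.2, 36.4], [534.4, -113.8, 44.5], [576.8, -101.2, 54.8]]
ball 370 [[566.1, 26.1, 90.4], [581.7, 43.0, 97.7], [607.6, 59.4, 110.1]]
```

Emit:
play_rows(motion=[0.135,0,0,0,0,0,1,0.135,0,0,0,0,0,1,0.135,0,0,0,0,0,1,0.135,0,0,0,0,0,1,0.135,0,0,0,0,0,1,0.135,0,0,0,0,0,1,0.135,0,0,0,0,0,1,0.135,0,0,0,0,0,1,0.134,0,0,0,0,0,1,0,0,0,0,0,0,1], newtons=20)

```text
clock: 2.5
eef_pos: [192.1, 515.3, 205.4]
eef_rot: [-1.82, 1.571, -1.868]
wrist_force: [-0.4, -0.9, 0.9]
finger_gap: 17.3
```

```bash
python3 - <<'E'
from h import *
st([495,-136,190])
E
```

```text
t 2.5 pos [192.1 515.3 205.4] F [-0.45 -0.87  0.93] gap 17.3
tool axes cols
 [[-0.     0.049  0.999]
 [-0.     0.999 -0.049]
 [-1.    -0.    -0.   ]]
shift tool m [ 0.0155 -0.6358  0.3342]
jaw along +x 1 rotvec tool [-0.049 -0.     0.   ]
jaw along +x -1 rotvec tool [3.093 0.    0.   ]
jaw along +y 1 rotvec tool [-1.619 -0.     0.   ]
jaw along +y -1 rotvec tool [1.522 0.    0.   ]
```

Emit:
play_rows(motion=[-0.03,0,0,0,-0.0397,0.0209,1,0,0,0,0,-0.0397,0.0209,1,0,0,0,0,-0.0397,0.0209,1,0,0,0,0,-0.0397,0.0209,1,0,0,0,0,-0.0397,0.0209,1,0,0,0,0,-0.0397,0.0209,1,0,0,0,0,-0.0397,0.0209,1,0,0,0,0,-0.0397,0.0209,1,0,0,0,0,-0.0397,0.0209,1,0,0,0,0,-0.0397,0.0209,1,0,0,0,0,-0.0397,0.0209,1,0,0,0,0,-0.0397,0.0209,1,0,0,0,0,-0.0397,0.0209,1,0,0,0,0,-0.0397,0.0209,1,0,0,0,0,-0.0397,0.0209,1,0,0,0,0,-0.0397,0.0209,1,0,0,0,0,0,0,1])

```text
clock: 4.2
eef_pos: [547.6, -140.5, 206.5]
eef_rot: [0.091, 1.564, 0.157]
wrist_force: [-0.1, 1.0, 0.5]
finger_gap: 0.7
```

```bash
python3 - <<'E'
from h import *
st([498,-136,52])
p,d=camera("top");cv2.imwrite("pics/top1.png",p)
E
```

```text
t 4.2 pos [ 547.6 -140.5  206.5] F [-0.15  0.99  0.49] gap 0.7
tool axes cols
 [[ 0.006 -0.066  0.998]
 [ 0.001  0.998  0.066]
 [-1.     0.001  0.006]]
shift tool m [ 0.1542  0.0077 -0.0502]
jaw along +x 1 rotvec tool [ 0.066  0.006 -0.001]
jaw along +x -1 rotvec tool [-3.076e+00  1.000e-03  1.000e-02]
jaw along +y 1 rotvec tool [-1.505  0.005  0.004]
jaw along +y -1 rotvec tool [ 1.636  0.004 -0.006]
```

Emit:
play_rows(motion=[0.085,0.006,0,0,0.004,-0.025,1,0,0,0,0,0.002,-0.025,1,0,0,0,0.04,0,0,1,0,0,0,0.04,0,0,1,0,0,0,0,0,0,1])

```text
clock: 4.75
eef_pos: [493.6, -130.0, 125.9]
eef_rot: [0.378, 1.568, 0.373]
wrist_force: [0.6, 0.2, 0.9]
finger_gap: 0.5
```

```bash
python3 - <<'E'
from h import *
st([500,-136,52])
p,d=camera("top");cv2.imwrite("pics/top2.png",p[150:350,300:500].repeat(3,0).repeat(3,1))
E
```

```text
t 4.75 pos [ 493.6 -130.   125.9] F [0.61 0.21 0.87] gap 0.5
tool axes cols
 [[ 0.003  0.005  1.   ]
 [ 0.001  1.    -0.005]
 [-1.     0.001  0.003]]
shift tool m [ 0.0739 -0.0061  0.0062]
jaw along +x 1 rotvec tool [-0.005  0.003 -0.001]
jaw along +x -1 rotvec tool [ 3.137e+00 -2.000e-03 -4.000e-03]
jaw along +y 1 rotvec tool [-1.575e+00  3.000e-03  1.000e-03]
jaw along +y -1 rotvec tool [ 1.566e+00  1.000e-03 -3.000e-03]
```

View pics/top2.png

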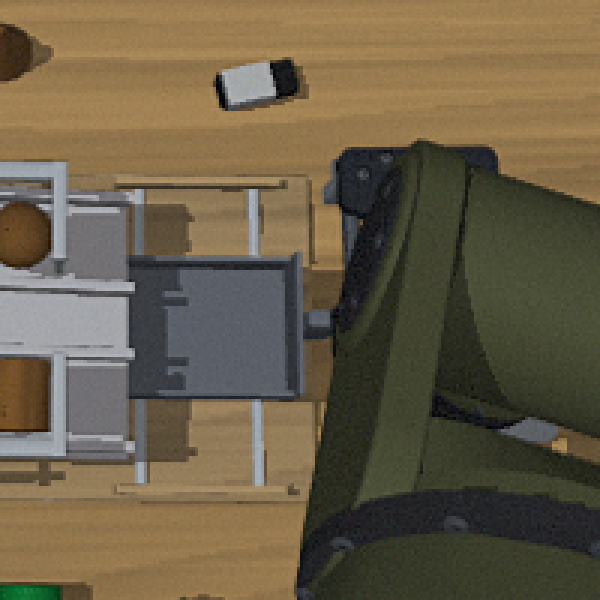

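Emit:
play_rows(motion=[0,0,0,0.025,-0.003,0.002,1,0,0,0,0.025,0,0.002,1,0,0,0,0.022,0,0,1,0,0,0,0,0,0.005,1,0,0,0,0,0,0.01,1,0,0,0,0,0,0.01,1,0,0,0,0,0,0.01,1])

```text
clock: 5.5
eef_pos: [543.9, -132.9, 72.2]
eef_rot: [-0.248, 1.547, -0.242]
wrist_force: [-1.6, -0.2, -0.4]
finger_gap: 0.4
```

```bash
python3 - <<'E'
from h import *
st([560,-133,52])
p,d=camera("top");cv2.imwrite("pics/top3.png",p[150:350,300:500].repeat(3,0).repeat(3,1))
p,d=camera("scene");cv2.imwrite("pics/sc3.png",p[180:380,160:420].repeat(3,0).repeat(3,1))
E
```

```text
t 5.5 pos [ 543.9 -132.9   72.2] F [-1.62 -0.17 -0.45] gap 0.4
tool axes cols
 [[ 0.023 -0.006  1.   ]
 [-0.006  1.     0.006]
 [-1.    -0.006  0.023]]
shift tool m [ 0.0205 -0.0001  0.0157]
jaw along +x 1 rotvec tool [0.006 0.023 0.006]
jaw along +x -1 rotvec tool [-3.135 -0.009  0.036]
jaw along +y 1 rotvec tool [-1.565  0.014  0.023]
jaw along +y -1 rotvec tool [ 1.577  0.023 -0.014]
```

View pics/sc3.png

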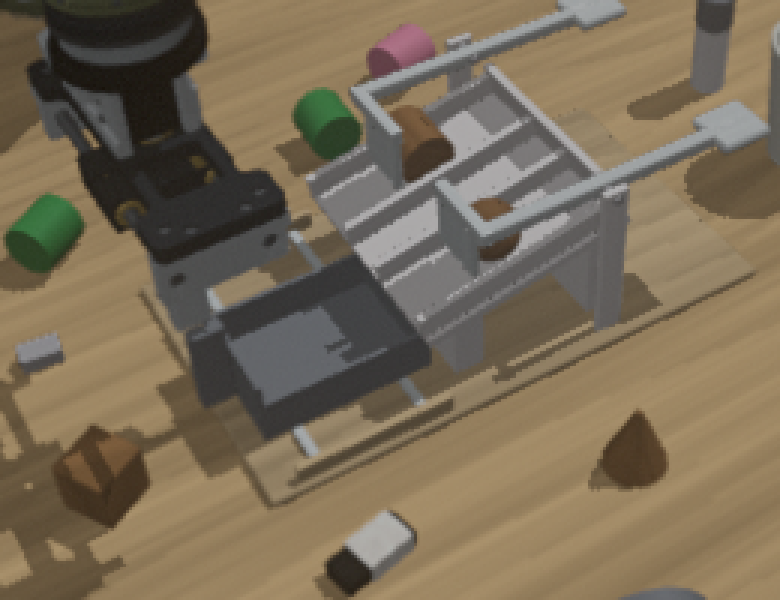

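```bash
python3 - <<'E'
from h import *
for n in ("top","scene"):
    p,d=camera(n)
    for t in ["tray_tab","tray_floor"]:
        print(n,t,[(np.round(w(n,r["at"]),1).tolist(),round(float(r["conf"]),2)) for r in place_of(n,t)[:3]])
st([530,-133,110])
E
```

```text
top tray_tab [([551.4, -129.2, 76.2], 0.67)]
top tray_floor [([557.8, -65.2, 13.9], 0.97)]
scene tray_tab [([556.3, -132.2, 67.5], 0.81)]
scene tray_floor [([554.9, -66.1, 10.4], 0.59), ([550.6, -131.6, 70.2], 0.52), ([464.5, 199.7, 115.9], 0.34)]
t 5.9 pos [ 542.  -132.9   70. ] F [ 0.34 -0.39 -0.29] gap 0.4
tool axes cols
 [[ 0.021 -0.005  1.   ]
 [-0.005  1.     0.005]
 [-1.    -0.005  0.021]]
shift tool m [-0.0402 -0.0003 -0.0111]
jaw along +x 1 rotvec tool [0.005 0.021 0.005]
jaw along +x -1 rotvec tool [-3.136 -0.008  0.033]
jaw along +y 1 rotvec tool [-1.565  0.013  0.02 ]
jaw along +y -1 rotvec tool [ 1.576  0.021 -0.013]
```

View pics/top3.png

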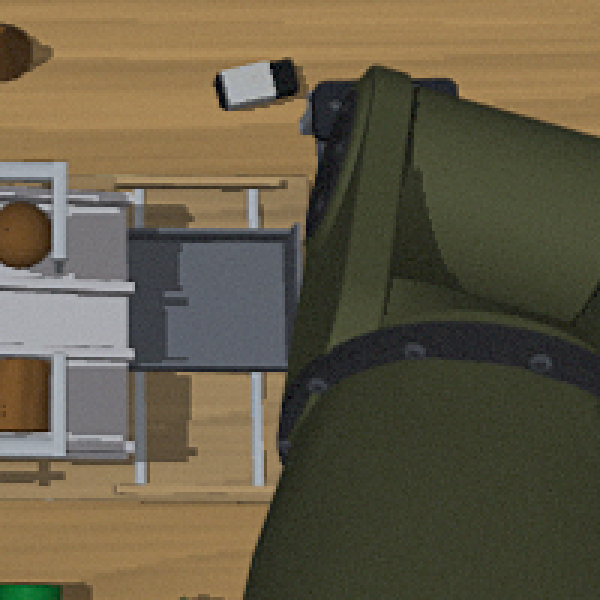

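Emit:
play_rows(motion=[0,-0.01,0,0,0,-0.015,1,0,0,0,0,0,-0.01,1,0,0,0,0,0,0,1,0,0,0,0.009,0,0,1,0,0,0,0.009,0,0,1,0,0,0,0,0,0,1])

```text
clock: 6.5
eef_pos: [517.1, -133.3, 50.4]
eef_rot: [-0.167, 1.539, -0.162]
wrist_force: [-0.2, 0.1, -0.2]
finger_gap: 0.5
```

```bash
python3 - <<'E'
from h import *
st([560,-133,50])
E
```

```text
t 6.5 pos [ 517.1 -133.3   50.4] F [-0.23  0.12 -0.25] gap 0.5
tool axes cols
 [[ 0.032 -0.005  0.999]
 [-0.005  1.     0.005]
 [-0.999 -0.005  0.032]]
shift tool m [0.0017 0.0001 0.0429]
jaw along +x 1 rotvec tool [0.005 0.032 0.005]
jaw along +x -1 rotvec tool [-3.136 -0.008  0.05 ]
jaw along +y 1 rotvec tool [-1.566  0.021  0.029]
jaw along +y -1 rotvec tool [ 1.575  0.029 -0.021]
```

Emit:
play_rows(motion=[0,0.03,0,0,0,0.01,1,0,0,0,0,0,0.01,1,0,0,0,0,0,0.008,1,0,0,0,0,0,0.006,1,0,0,0,0,0,0.006,1,0,0,0,0,0,0.005,1,0,0,0,0,0,0.003,1,0,0,0,0,0,0,1])

```text
clock: 7.3
eef_pos: [560.9, -133.2, 48.5]
eef_rot: [-2.99, 1.552, -2.985]
wrist_force: [-1.0, 1.4, -0.5]
finger_gap: 0.1
```

```bash
python3 - <<'E'
from h import *
st([568,-133,50])
for n in ("top","scene"):
    p,d=camera(n)
    for t in ["tray_tab","tray_floor"]:
        print(n,t,[(np.round(w(n,r["at"]),1).tolist(),round(float(r["conf"]),2)) for r in place_of(n,t)[:3]])
E
```

```text
t 7.3 pos [ 560.9 -133.2   48.5] F [-1.    1.37 -0.48] gap 0.1
tool axes cols
 [[-0.019 -0.005  1.   ]
 [-0.003  1.     0.005]
 [-1.    -0.003 -0.019]]
shift tool m [-0.0016  0.0002  0.0071]
jaw along +x 1 rotvec tool [ 0.005 -0.019  0.003]
jaw along +x -1 rotvec tool [-3.137 -0.005 -0.03 ]
jaw along +y 1 rotvec tool [-1.566 -0.017 -0.012]
jaw along +y -1 rotvec tool [ 1.576 -0.013  0.017]
top tray_tab [([577.7, -130.3, 76.3], 0.68)]
top tray_floor [([581.4, -64.7, 13.0], 0.93)]
scene tray_tab [([578.5, -131.6, 70.8], 0.69)]
scene tray_floor [([582.6, -64.4, 12.8], 0.89), ([567.5, 320.4, -3.8], 0.71)]
```

Tray nearly at its stop; continue gently until the force shows it.

Emit:
play_rows(motion=[0,-0.01,0,0,0,0.004,1,0,0,0,0,0,0.004,1,0,0,0,0,0,0.004,1,0,0,0,0,0,0.003,1])

```text
clock: 8.0
eef_pos: [561.3, -133.3, 48.3]
eef_rot: [3.111, 1.523, 3.115]
wrist_force: [-30.1, 2.0, 19.5]
finger_gap: 0.4
```

```bash
python3 - <<'E'
from h import *
st([568,-133,50])
for n in ("top","scene"):
    p,d=camera(n)
    for t in ["tray_tab","tray_floor"]:
        print(n,t,[(np.round(w(n,r["at"]),1).tolist(),round(float(r["conf"]),2)) for r in place_of(n,t)[:3]])
st()
E
```

```text
t 8.0 pos [ 561.3 -133.3   48.3] F [-30.13   2.02  19.49] gap 0.4
tool axes cols
 [[-0.047 -0.004  0.999]
 [ 0.001  1.     0.004]
 [-0.999  0.001 -0.047]]
shift tool m [-0.002   0.0003  0.0066]
jaw along +x 1 rotvec tool [ 0.004 -0.047 -0.001]
jaw along +x -1 rotvec tool [-3.137e+00  2.000e-03 -7.400e-02]
jaw along +y 1 rotvec tool [-1.566 -0.036 -0.038]
jaw along +y -1 rotvec tool [ 1.575 -0.038  0.036]
top tray_tab [([580.9, -129.3, 76.2], 0.96)]
top tray_floor [([581.3, -63.9, 12.8], 0.84)]
scene tray_tab [([579.7, -129.3, 70.1], 0.87), ([716.7, 51.4, 4.2], 0.3)]
scene tray_floor [([581.0, -67.5, 12.9], 0.63)]
t 8.3 pos [ 561.3 -133.3   48.2] F [-33.19   0.54  22.55] gap 0.5
tool axes cols
 [[-0.047 -0.004  0.999]
 [ 0.001  1.     0.004]
 [-0.999  0.001 -0.047]]
jaw along +x 1 rotvec tool [ 0.004 -0.047 -0.001]
jaw along +x -1 rotvec tool [-3.136e+00  2.000e-03 -7.400e-02]
jaw along +y 1 rotvec tool [-1.566 -0.036 -0.038]
jaw along +y -1 rotvec tool [ 1.575 -0.038  0.036]
```

Emit:
play_rows(motion=[0,0,0,0,0,-0.012,1,0,0,0,0,0,-0.02,1,0,-0.045,0,0,0,0,1,0,0,0,-0.045,0,0,1,0,0,0,-0.045,0,0,1,0,0,0,-0.045,0,0,1,0,0,0,0,0,0,1])

```text
clock: 9.0
eef_pos: [528.3, -133.2, 189.6]
eef_rot: [1.516, 1.568, 1.52]
wrist_force: [0.2, -0.0, -0.7]
finger_gap: 0.5
```

```bash
python3 - <<'E'
from h import *
st([614,192,190])
p,d=camera("top");cv2.imwrite("pics/top4.png",p)
E
```

```text
t 9.0 pos [ 528.3 -133.2  189.6] F [ 0.24 -0.01 -0.66] gap 0.5
tool axes cols
 [[ 0.    -0.004  1.   ]
 [ 0.003  1.     0.004]
 [-1.     0.003  0.   ]]
shift tool m [0.0005 0.3249 0.0869]
jaw along +x 1 rotvec tool [ 0.004  0.    -0.003]
jaw along +x -1 rotvec tool [-3.138  0.004  0.   ]
jaw along +y 1 rotvec tool [-1.567  0.002 -0.002]
jaw along +y -1 rotvec tool [ 1.575 -0.002 -0.002]
```

View pics/top4.png

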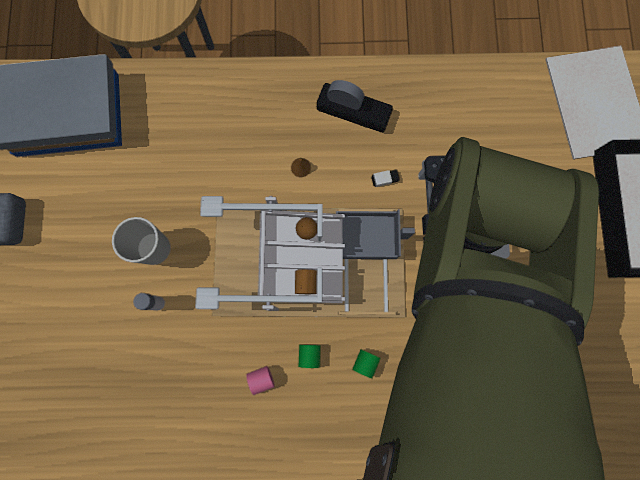

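The tray now stands at (372,234) in front of the ball's lane, and the ball is still at (306,228). Next, over to pad A at (211,206).

Emit:
play_rows(motion=[0,0,0,0,0.027,0.0072,1,0,0,0,0,0.027,0.0072,1,0,0,0,0,0.027,0.0072,1,0,0,0,0,0.027,0.0072,1,0,0,0,0,0.027,0.0072,1,0,0,0,0,0.027,0.0072,1,0,0,0,0,0.027,0.0072,1,0,0,0,0,0.027,0.0072,1,0,0,0,0,0.027,0.0072,1,0,0,0,0,0.027,0.0072,1,0,0,0,0,0.027,0.0072,1,0,0,0,0,0,0,1,0,0,0,0,0,0,1])

```text
clock: 10.35
eef_pos: [604.3, 177.0, 167.5]
eef_rot: [2.96, 1.546, 2.963]
wrist_force: [-0.4, -0.1, -0.4]
finger_gap: 0.4
```

```bash
python3 - <<'E'
from h import *
st([614,192,140])
E
```

```text
t 10.35 pos [604.3 177.  167.5] F [-0.36 -0.06 -0.4 ] gap 0.4
tool axes cols
 [[-0.024 -0.003  1.   ]
 [ 0.004  1.     0.003]
 [-1.     0.004 -0.024]]
shift tool m [0.0273 0.0148 0.0104]
jaw along +x 1 rotvec tool [ 0.003 -0.024 -0.004]
jaw along +x -1 rotvec tool [-3.139  0.007 -0.038]
jaw along +y 1 rotvec tool [-1.568 -0.016 -0.022]
jaw along +y -1 rotvec tool [ 1.573 -0.022  0.016]
```

Emit:
play_rows(motion=[0,-0.024,0,0.005,0.016,0.0104,1,0,0,0,0.01,0,0,1,0,0,0,0.008,0,0,1,0,0,0,0,0,0,1,0,0,0,0,0,0,1])

```text
clock: 10.85
eef_pos: [614.8, 191.9, 140.0]
eef_rot: [1.823, 1.567, 1.823]
wrist_force: [-0.6, 0.3, 0.6]
finger_gap: 0.4
```

```bash
python3 - <<'E'
from h import *
st([615,194,82])
p,d=camera("scene");cv2.imwrite("pics/sc5.png",p[100:300,260:500].repeat(3,0).repeat(3,1))
E
```

```text
t 10.85 pos [614.8 191.9 140. ] F [-0.65  0.28  0.65] gap 0.4
tool axes cols
 [[-0.001 -0.     1.   ]
 [ 0.004  1.     0.   ]
 [-1.     0.004 -0.001]]
shift tool m [0.058  0.0019 0.0002]
jaw along +x 1 rotvec tool [ 0.    -0.001 -0.004]
jaw along +x -1 rotvec tool [-3.141e+00  6.000e-03 -1.000e-03]
jaw along +y 1 rotvec tool [-1.571  0.002 -0.004]
jaw along +y -1 rotvec tool [ 1.571 -0.004 -0.002]
```

View pics/sc5.png

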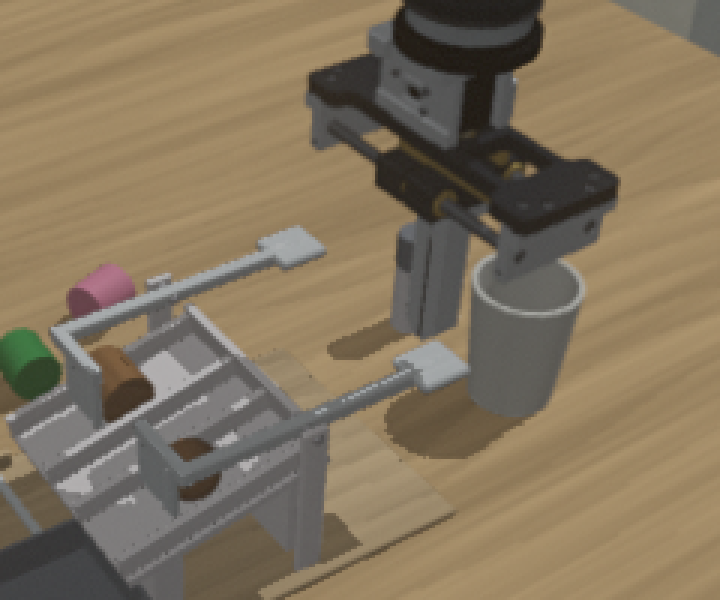

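The shut fingers are above pad A, which is at (430,365) in the crop. Pressing now.

Emit:
play_rows(motion=[0,0,0,0.008,0.002,0,1,0,0,0,0.008,0,0,1,0,0,0,0.008,0,0,1,0,0,0,0.008,0,0,1,0,0,0,0.008,0,0,1,0,0,0,0.007,0,0,1,0,0,0,0.006,0,0,1,0,0,0,0,0,0,1])

```text
clock: 11.7
eef_pos: [615.6, 193.6, 83.6]
eef_rot: [1.15, 1.567, 1.15]
wrist_force: [0.7, 0.2, 3.0]
finger_gap: 0.3
```

```bash
python3 - <<'E'
from h import *
st([615,194,79])
p,d=camera("scene");cv2.imwrite("pics/sc6.png",p[140:340,200:440].repeat(3,0).repeat(3,1))
E
```

```text
t 11.7 pos [615.6 193.6  83.6] F [0.73 0.16 3.05] gap 0.3
tool axes cols
 [[ 0.002  0.001  1.   ]
 [ 0.004  1.    -0.001]
 [-1.     0.004  0.002]]
shift tool m [ 0.0046  0.0004 -0.0006]
jaw along +x 1 rotvec tool [-0.001  0.002 -0.004]
jaw along +x -1 rotvec tool [ 3.141e+00 -6.000e-03 -3.000e-03]
jaw along +y 1 rotvec tool [-1.571  0.004 -0.002]
jaw along +y -1 rotvec tool [ 1.57  -0.002 -0.004]
```

View pics/sc6.png

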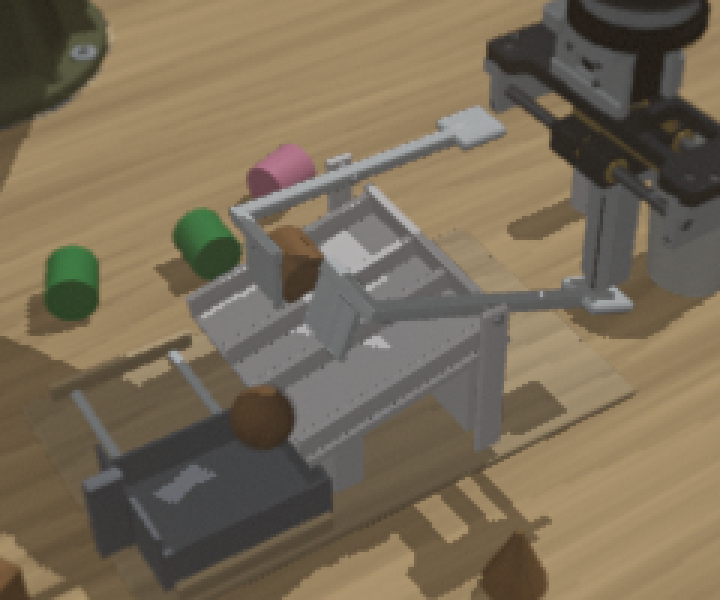

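The gate is up and the ball is rolling off at (262,415) in the crop. I'll press fully down and hold while it rolls in.

Emit:
play_rows(motion=[0,0,0,0.004,0,0,1,0,0,0,0.003,0,0,1,0,0,0,0,0,0,1,0,0,0,0,0,0,1,0,0,0,0,0,0,1,0,0,0,0,0,0,1,0,0,0,0,0,0,1,0,0,0,0,0,0,1,0,0,0,0,0,0,1,0,0,0,0,0,0,1])

```text
clock: 12.75
eef_pos: [616.1, 194.1, 78.0]
eef_rot: [0.889, 1.565, 0.889]
wrist_force: [-0.3, 0.0, 3.7]
finger_gap: 0.5
```

```bash
python3 - <<'E'
from h import *
st([615,194,79])
p,d=camera("scene");cv2.imwrite("pics/sc7.png",p[140:340,200:440].repeat(3,0).repeat(3,1))
p,d=camera("top");
print([(np.round(w("top",r["at"]),1).tolist(),round(float(r["conf"]),2)) for r in place_of("top","ball_center")[:3]])
E
```

```text
t 12.75 pos [616.1 194.1  78. ] F [-0.32  0.03  3.69] gap 0.5
tool axes cols
 [[ 0.004  0.     1.   ]
 [ 0.005  1.    -0.   ]
 [-1.     0.005  0.004]]
shift tool m [-0.001  -0.0001 -0.0011]
jaw along +x 1 rotvec tool [-0.     0.004 -0.005]
jaw along +x -1 rotvec tool [ 3.141 -0.007 -0.006]
jaw along +y 1 rotvec tool [-1.571e+00  7.000e-03 -1.000e-03]
jaw along +y -1 rotvec tool [ 1.57e+00 -1.00e-03 -7.00e-03]
[([579.8, -98.0, 32.6], 0.63)]
```

View pics/sc7.png

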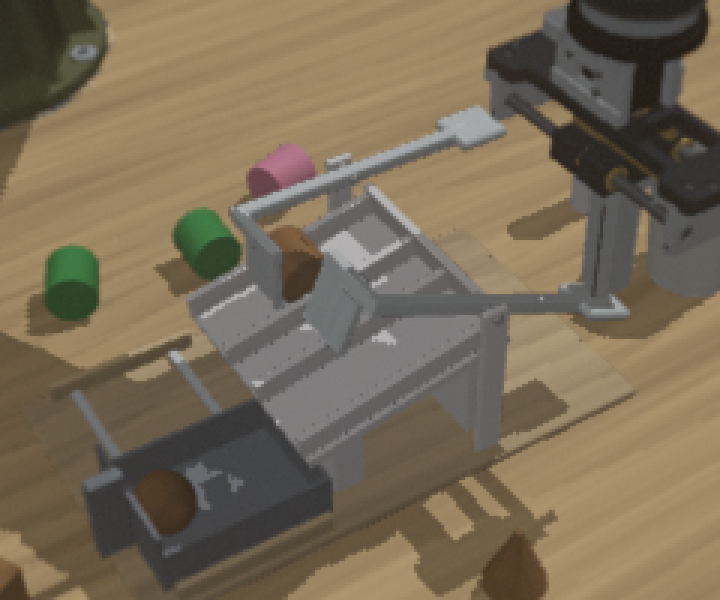

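The ball lies on the tray floor at (165,500) in the crop. Releasing the lever with a gentle rise.

Emit:
play_rows(motion=[0,0,0,-0.008,0,0,1,0,0,0,-0.008,0,0,1,0,0,0,-0.008,0,0,1,0,0,0,-0.008,0,0,1,0,0,0,-0.01,0,0,1,0,0,0,-0.02,0,0,1,0,0,0,-0.03,0,0,1,0,0,0,-0.03,0,0,1,0,0,0,0,0,0,1,0,0,0,0,0,0,1,0,0,0,0,0,0,1,0,0,0,0,0,0,1,0,0,0,0,0,0,1])

```text
clock: 14.2
eef_pos: [614.2, 192.1, 206.3]
eef_rot: [1.926, 1.568, 1.925]
wrist_force: [0.1, 0.3, -0.7]
finger_gap: 0.4
```

```bash
python3 - <<'E'
from h import *
st()
p,d=camera("scene");cv2.imwrite("pics/sc8.png",p[140:340,200:440].repeat(3,0).repeat(3,1))
for n in ("top","scene"):
  p,d=camera(n); cv2.imwrite(f"pics/{n}9.png",p)
  for t in ("ball_center","tray_floor","lever_a_pad","lever_b_pad"):
    print(n,t,[(np.round(w(n,r["at"]),1).tolist(),round(float(r["conf"]),2)) for r in place_of(n,t)[:3]])
E
```

```text
t 14.2 pos [614.2 192.1 206.3] F [ 0.07  0.3  -0.66] gap 0.4
tool axes cols
 [[-0.001  0.001  1.   ]
 [ 0.002  1.    -0.001]
 [-1.     0.002 -0.001]]
jaw along +x 1 rotvec tool [-0.001 -0.001 -0.002]
jaw along +x -1 rotvec tool [ 3.14e+00 -4.00e-03  1.00e-03]
jaw along +y 1 rotvec tool [-1.572e+00  1.000e-03 -2.000e-03]
jaw along +y -1 rotvec tool [ 1.57e+00 -2.00e-03 -1.00e-03]
top ball_center [([579.2, -96.1, 33.9], 0.63), ([579.0, -65.0, 14.5], 0.23)]
top tray_floor [([582.8, -62.7, 10.8], 0.78)]
top lever_a_pad [([615.9, 199.6, 120.7], 0.7)]
top lever_b_pad []
scene ball_center []
scene tray_floor [([582.8, -65.0, 12.2], 0.61)]
scene lever_a_pad [([615.7, 194.4, 112.5], 0.61)]
scene lever_b_pad [([464.2, 198.3, 114.3], 0.7)]
```

View pics/sc8.png

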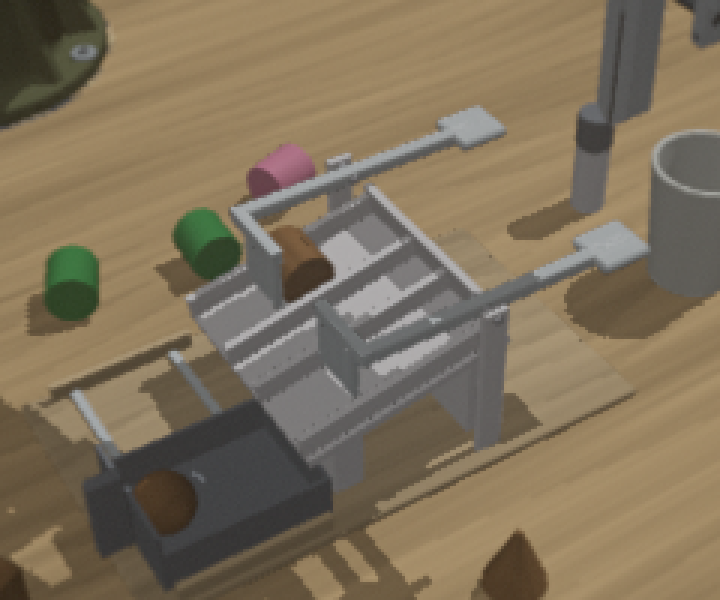

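View pics/top9.png

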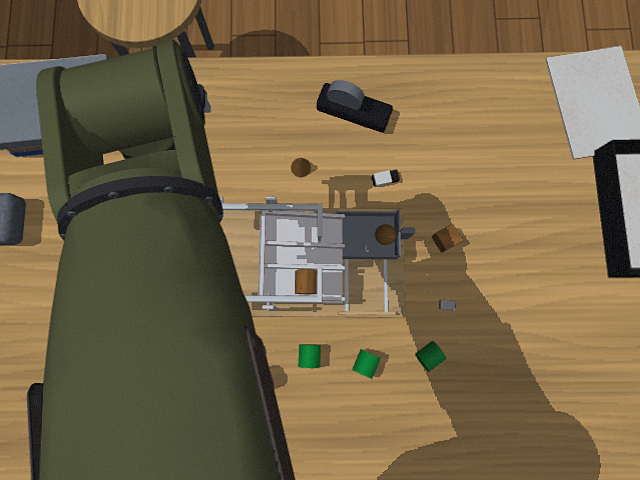

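The ball rests in the tray at (385,235), the cylinder is behind its gate at (306,281), both levers are up and the robot is clear. Handing in.

```bash
python3 -c "
from cell import *
print(sign_off())"
```

```text
the job is handed in; nothing more can be done
None
```

I pushed the tray by its tab to the stop in front of the ball's lane (dispenser y +45 mm). I then pressed lever A's pad fully down and held it until the ball had rolled into the tray, then let the lever come back up. The job was handed in at about 15 s of the 48 s allowed.

**Tray:** the tray floor was measured at world x 583 mm, in line with the lane (about 582 mm). The push force rose to about 33 N at the stop.

**Ball:** the top camera put it at (579, -96, 34) mm, resting on the tray floor. The scene-camera network did not detect the ball in the last check, but that camera's picture shows it in the tray.

**Levers:** both are back up. Pad A read 113–121 mm high and pad B 114 mm, against a nominal 117 mm. The top view of pad B was hidden by the arm.

**Cylinder and other objects:** the cylinder shows at the same pixel behind its gate as at the start. The bystanders showed no visible shift, but I checked that by eye and did not measure them again. The arm was clear of everything at hand-in.

**First push:** it started too high, at about 70 mm against a tab top of 73 mm. It moved the tray only about 20 mm, so I backed off, lowered the fingers and pushed again.

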